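# Restock a slim-necked jar beside its twin in a packed rack

### The arm

A 6-joint arm with a two-finger parallel gripper is mounted at the origin on the work surface. World frame = base frame: x ahead of the robot, y to its left, z up, the work surface at z = 0. Lengths are in m, angles in rad, forces in N, time in s.
With the tool pointing down it reaches from about 0.3 to 0.875 m from the base axis. Payload 6.4 kg.
Tool frame: the origin (TCP) lies midway between the tips of the shut fingers; the grasp point (between the pads) lies 19 mm behind it (grasp_offset is the distance from the TCP to the grasp point, in m); z points along the fingers, y is the line along which they close (so a half turn about z gives the same grasp; the last joint's range is limited). The gripper opens to 85 mm and grips with 20 to 120 N. Pads are 22 mm wide; open, the fingers measure 114 mm over their backs; the gripper's body (76 mm by 85 mm) begins 54 mm behind the grasp point. The pads swing forward as they close: fully open they stand 13 mm farther back than shut.
Start: joints at [-0.206, 0.181, 1.607, -0, 1.354, -0.206], TCP at [0.575, 0, 0.205] pointing down, gripper open.
Joint ranges: [-2.99, 2.99], [-0.89, 2.07], [0.3, 2.58], [-1.14, 4.28], [0, 2.63], [-3.12, 3.12]. Speed limits (rad/s): [2.57, 2.57, 3.01, 3.14, 3.14, 3.14].

### API

Orientations are given as a unit quaternion [w, x, y, z].
In Python, from bench import * gives the robot as it stands. The module is installed in compiled form; this text tells all that it offers.
- The arm moves only by the tool servo_tool, never from a script. Its argument "commands" is text: rows parted by semicolons, each of 7 numbers parted by spaces: the turn, a rotation vector about the tool's x, y, z in rad, then the shift along the tool's x, y, z in mm, then the opening, from 0 (shut) to 1 (fully open). In form: wx wy wz dx dy dz claw; .... A call has 1 to 5 rows; each row shifts and turns the commanded pose from where the row before left it, along the tool's axes as they then stand; what a row does not reach is not made up. A row lasts 1/8 s, in which the tool goes at most 62.5 mm and 10.7 degrees, less where a joint would pass 70% of its speed; a pose out of reach is approached as far as the arm can. A call with a gripper value outside its range is refused whole. The fingers move at their own pace and stop on an object; the grip force is fixed at half the most. Time passes only in rows, so rows that do not move let the fingers close. It gives the time, the measured TCP pose, the force, the opening and the grip force at its end, in the units of the state.
- get_obs(): the state, without advancing time (a new reading comes with each control period).
- camera(name): name is "scene" or "side" or "wrist"; returns the picture (480x640x3 uint8, blue, green, red); there is no depth.
- calibration(name): a dict with "fx", "fy", "cx", "cy" (pixels), "k1" (the pictures are not rectified: a ray, as slopes to the right and down, at radius r is drawn at 1 + k1 r^2 times it, then the intrinsics apply), "R" (3x3) and "t" (3): a world point X has camera coordinates R X + t. Camera axes: x right, y down, z forward; pixel columns grow to the right and rows downward; lengths in m; the calibration is good to about 2 mm. A picture is of the moment at which its call begins: read the wrist's pose just before it. calibration takes no time and is no camera call; for the wrist camera it gives the pose at the moment of the call.
- hand_in(): hands the job in; it is judged then, once.
The state is a dict: "time_s": time; "q": joint angles; "dq": joint speeds; "joint_efforts": joint torques, N m; "eef_pos": TCP position; "eef_rot": TCP orientation; "wrist_force": force on the tool from outside, world axes, zero at the start; "torque": the same for the moment, N m; "opening": opening from 0.0 (shut) to 1.0 (fully open); "grasp_force": force on a finger pad.
Only numpy, scipy, OpenCV 4.12 (cv2) and the standard library are available. Lean on these libraries where they do the work, as an engineer would, in place of code of your own. Each camera call takes 0.05 s, during which the arm holds its last target. There are 200 camera calls.

### The job

In the gift shop's packed rack, make room beside the one slim-necked jar by pushing the jars apart along the rack (the dark end block slides back with them), and stand the loose slim-necked jar from the table upright in that gap, so that the two slim-necked jars are next to each other. Then slide the end block back up against the row so that all six jars stand close together again. Do not lift or tip the jars that are already in the rack, and leave the other things on the table alone.

Things in the scene. Friction and masses are not known exactly. Their poses are not given: they have to be found in the camera images.
- rack: fixed wooden channel, open at the top, holding the row of jars. Origin on the table under its middle line; y axis along the row, x across it, away from the robot. Inside 69 mm wide, lined with a slick glide strip (friction about 0.15); floor 12 mm above the table. Front lip (-x) 6 mm thick, top at 30 mm; clear acrylic back (+x) 4 mm thick, top at 45 mm. At y = -235 mm only a low stop, top at 22 mm
- rack_end (a point): the rack's fixed end: middle of its inner face (rack y = +225 mm) at floor level; this end wall is 80 mm high. From here five jars stand in a row towards -y, bodies touching or nearly so (pitch 64.5 mm), then the end block. The slim-necked jar is the second, third or fourth. Between neighbours' narrow tops there is about 35 mm of room, above their bodies, to reach in from above; pushed there, the jars slide
- end_block (a joint): how far (m, 0 to 0.105) the dark wooden end block has slid away from the fixed end, along rack -y. 66 mm across, 30 mm thick along the row, top 91 mm above the table. At 0 its row-side face is at rack y = -97.5 mm, its outer face at -127.5 mm. It slides with about 1 N of friction and stays where left; starts at 0 to 0.008; with six jars packed close it reads about 0.0615
- end_block_mid (a point): centre of the end block, 52 mm above the table
- twin_mid (a point): the slim-necked jar in the row: white stoneware jar with a slim neck: round, 64 mm diameter straight up to a height of 46 mm, then a shoulder that narrows to the neck at 56 mm; neck and cork stopper 34 mm diameter from there to the top; no flat lid; 104 mm high over all, about 0.25 kg (0.18 to 0.33). The point is on its axis, half-way up (52 mm above its underside)
- loose_mid (a point): the loose jar on the table before the rack: white stoneware jar with a slim neck: round, 64 mm diameter straight up to a height of 46 mm, then a shoulder that narrows to the neck at 56 mm; neck and cork stopper 34 mm diameter from there to the top; no flat lid; 104 mm high over all, about 0.25 kg (0.18 to 0.33). The point is on its axis, half-way up (52 mm above its underside)
- plain1_mid (a point): plain stoneware jar 1 of the row (place varies): round, 64 mm diameter to a height of 46 mm, then a flat cork lid (58 mm diameter, to 52 mm) with a cork knob (26 mm diameter, to 82 mm) in its middle; 82 mm high over all, about 0.25 kg. The point is on its axis, half-way up (41 mm above its underside)
- plain2_mid (a point): plain stoneware jar 2 of the row (place varies): round, 64 mm diameter to a height of 46 mm, then a flat cork lid (58 mm diameter, to 52 mm) with a cork knob (26 mm diameter, to 82 mm) in its middle; 82 mm high over all, about 0.25 kg. The point is on its axis, half-way up (41 mm above its underside)
- plain3_mid (a point): plain stoneware jar 3 of the row (place varies): round, 64 mm diameter to a height of 46 mm, then a flat cork lid (58 mm diameter, to 52 mm) with a cork knob (26 mm diameter, to 82 mm) in its middle; 82 mm high over all, about 0.25 kg. The point is on its axis, half-way up (41 mm above its underside)
- plain4_mid (a point): plain stoneware jar 4 of the row (place varies): round, 64 mm diameter to a height of 46 mm, then a flat cork lid (58 mm diameter, to 52 mm) with a cork knob (26 mm diameter, to 82 mm) in its middle; 82 mm high over all, about 0.25 kg. The point is on its axis, half-way up (41 mm above its underside)
- mug: white mug standing on the table, 80 mm diameter, 92 mm high: not part of the job. Origin: centre of its underside
- spool: wooden spool standing on the table, 68 mm diameter, 72 mm high: not part of the job. Origin: centre of its underside
- gift_box: closed cardboard box, 94 x 134 x 60 mm: not part of the job. Origin: centre of its underside
- tape_stand: black tape dispenser, 140 x 50 x 80 mm: not part of the job. Origin: centre of its underside
Mind the look-alikes: they are no part of the job. Leave any orange look-alike of the part that bears plain2_mid alone. Leave any orange look-alike of the part that bears plain4_mid alone.

How it is judged:
On the way, in this order (a step that is already met when the one before it is completed fails the run):
1. the row is parted: the end block has been pushed back by a jar's width (value of joint end_block above 0.0605 m), for 0.1 s.
2. the loose jar stands upright on the rack's floor next to its twin (angle between loose_mid's own z axis and vertical below 0.12 rad and x of loose_mid in the frame of rack between -0.012 and 0.012 m and z of loose_mid in the frame of rack below 0.069 m and horizontal distance between loose_mid and twin_mid below 0.1 m), for 0.2 s.
At the end, for the whole second after the job is handed in: All six jars at rest, upright (0.12 rad), on the rack's floor (5 mm), within 12 mm of its middle line; the two slim-necked jars side by side (axes within 74 mm); the end block back against the row (joint 0.057 to 0.070: at most 9 mm slack in all) (value of joint end_block between 0.057 and 0.07 m and horizontal distance between loose_mid and twin_mid below 0.074 m and angle between each of loose_mid, twin_mid, plain1_mid, plain2_mid, plain3_mid, plain4_mid's own z axis and vertical below 0.12 rad and x of loose_mid in the frame of rack between -0.012 and 0.012 m and z of each of loose_mid, twin_mid in the frame of rack below 0.069 m and x of twin_mid in the frame of rack between -0.012 and 0.012 m and x of plain1_mid in the frame of rack between -0.012 and 0.012 m and z of each of plain1_mid, plain2_mid, plain3_mid, plain4_mid in the frame of rack below 0.058 m and x of plain2_mid in the frame of rack between -0.012 and 0.012 m and x of plain3_mid in the frame of rack between -0.012 and 0.012 m and x of plain4_mid in the frame of rack between -0.012 and 0.012 m and linear speed of loose below 0.02 m/s); the robot touches nothing.
It fails at once if a jar of the row was lifted out (more than 25 mm) or tipped (more than 0.5 rad) (z of twin_mid in the frame of rack above 0.089 m or z of any of plain1_mid, plain2_mid, plain3_mid, plain4_mid in the frame of rack above 0.078 m or angle between any of twin_mid, plain1_mid, plain2_mid, plain3_mid, plain4_mid's own z axis and vertical above 0.5 rad).
It fails at once if another thing on the table was moved more than 40 mm (distance of any of mug, spool, gift_box, tape_stand from where it was at the start of the episode above 0.04 m).
It also fails if it takes over 64 s, if anything falls off the work surface, if the arm or the gripper's body presses on something with over 40 N, if the wrist force passes 120 N, or if a joint passes its speed limit or range.

## Working session

There is one attempt and no reset: what is moved stays moved. The work goes in short steps, Python scripts to look and compute and a tool call to move; the robot and the scene stay as the last step left them, time stands still between calls to the robot, and variables do not carry over. Pictures are saved under pics/ and viewed, at most 10 in all, crops included, and the job is handed in when it is done.

Besides the shell and the picture viewer there is one more tool, called after ">>>" as name(argument=value, ...) on one line, values as JSON. servo_tool: Moves the arm, as the interface text tells. Its arguments: {"type":"object","properties":{"commands":{"type":"string"}},"required":["commands"]}

```bash
mkdir -p pics
cat > h.py <<'E'
from bench import *
import numpy as np, cv2
def K(c): return np.array([[c['fx'],0,c['cx']],[0,c['fy'],c['cy']],[0,0,1.]])
def D(c): return np.array([c['k1'],0,0,0,0.])
def snap(n,f):
    c=calibration(n); im=camera(n); cv2.imwrite('pics/'+f,im); np.save('pics/'+f+'.npy',im); return c,im
def proj(c,P):
    P=np.atleast_2d(np.array(P,float)); return cv2.projectPoints(P,cv2.Rodrigues(np.array(c['R']))[0],np.array(c['t'],float),K(c),D(c))[0][:,0]
def ray(c,uv):
    p=cv2.undistortPoints(np.array(uv,float).reshape(-1,1,2),K(c),D(c))[:,0]
    R=np.array(c['R']);d=np.c_[p,np.ones(len(p))]@R; o=-R.T@np.array(c['t']); return o,d
def atz(c,uv,z):
    o,d=ray(c,uv); return o+d*((z-o[2])/d[:,2])[:,None]
E
python3 - <<'E'
from h import *
for n in('scene','side'):
    c,im=snap(n,n+'0.png'); R=np.array(c['R']); print(n,c['fx'],c['k1'],-R.T@np.array(c['t']),R[2])
s=get_obs();print(s['time_s'],s['eef_rot'],s['wrist_force'])
E
```

```text
scene 572.6306058514602 0.026880636607575226 [1.20484566 0.81244166 1.19595613] [-0.43997574 -0.52248402 -0.73036416]
side 452.74711509333616 0.01647619985125144 [-0.07808493 -0.59030887  0.86901874] [ 0.50798596  0.510334   -0.69390883]
0.1 [-6.69757168e-04  7.07097280e-01  7.07115822e-01 -4.49692344e-04] [-0.14767471 -0.65031828  0.61405511]
```

View pics/scene0.png

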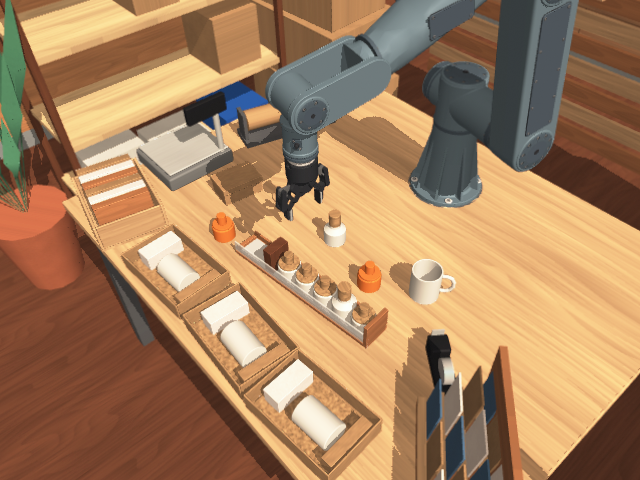

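View pics/side0.png

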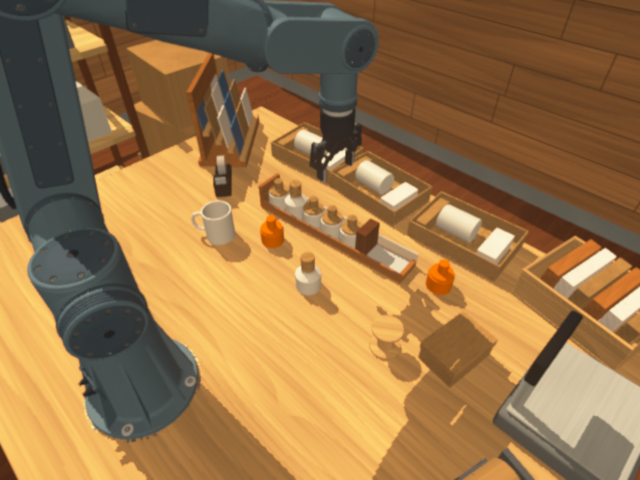

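The slim-necked jar is second from the fixed end (scene 344,295; side 296,200). The loose jar is at scene (335,230) and side (307,275), with orange look-alikes either side of it. I'll zoom in next.

Run:
```python
import cv2,numpy as np
a=cv2.imread('pics/scene0.png')[200:350,225:395]; b=cv2.imread('pics/side0.png')[165:305,250:420]
a=cv2.resize(a,None,fx=4,fy=4,interpolation=cv2.INTER_CUBIC)[:, :]; b=cv2.resize(b,None,fx=4,fy=4,interpolation=cv2.INTER_CUBIC)
cv2.imwrite('pics/za.png',a);cv2.imwrite('pics/zb.png',b)
```

```text
(no output)
```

View pics/za.png

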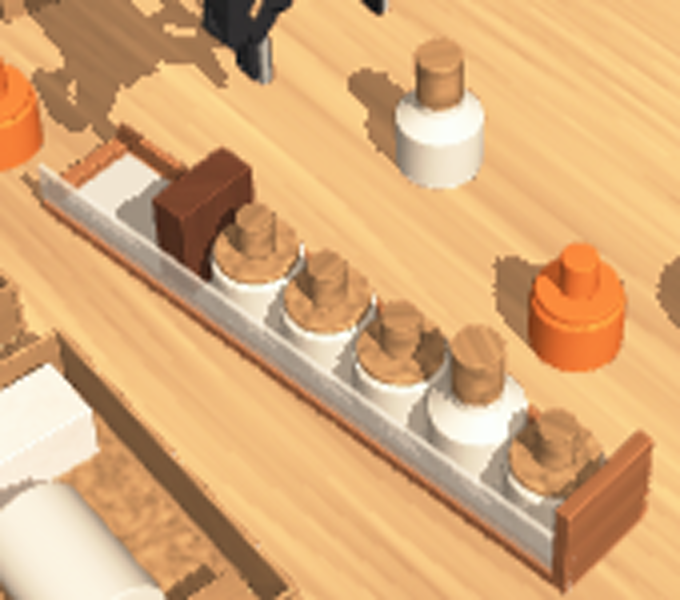

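View pics/zb.png

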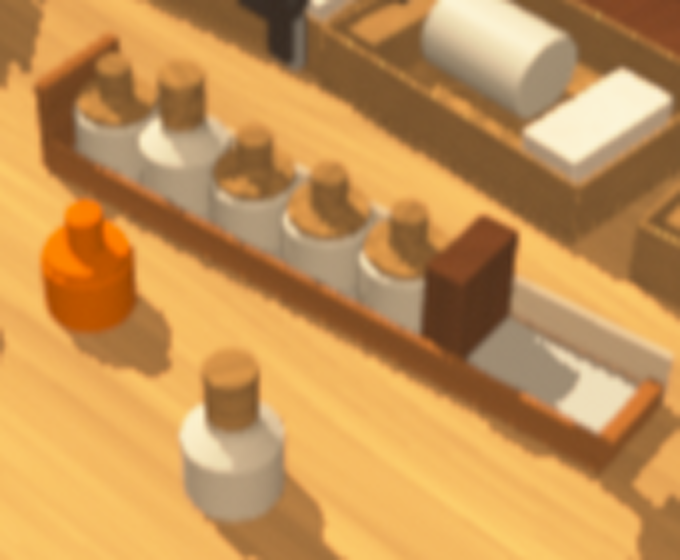

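Run:
```python
from h import *
from scipy.optimize import least_squares
A=[(558,420),(479,342),(404,313),(330,263),(260,215)];B=[(114,63),(181,76),(256,136),(329,174),(409,212)]
zs=[.094,.116,.094,.094,.094]
ca,cb=calibration('scene'),calibration('side')
ua=np.array(A)/4+[225,200];ub=np.array(B)/4+[250,165]
ys=.19275-.0645*np.arange(5)
for c,u in((ca,ua),(cb,ub)):
    P=np.array([atz(c,u[i:i+1],zs[i])[0] for i in range(5)]);print(P.round(4)); print(np.linalg.norm(np.diff(P[:,:2],axis=0),axis=1).round(4))
def pts(p): 
    x,y,t=p; return np.c_[x-np.sin(t)*ys, y+np.cos(t)*ys, zs]
r=least_squares(lambda p:np.r_[(proj(ca,pts(p))-ua).ravel(),(proj(cb,pts(p))-ub).ravel()],[.6,0,0])
print('rack',r.x,r.fun.reshape(-1,2).round(1).tolist())
la=np.array([(440,55)])/4+[225,200];lb=np.array([(231,368)])/4+[250,165]
print('loose',atz(ca,la,.104),atz(cb,lb,.104))
# block outer face top edges: scene; side outer top corners
print('blk side', atz(cb,np.array([(424,262),(484,216),(517,234),(461,283)])/4+[250,165],.091))
print('blk scene',atz(ca,np.array([(155,198),(220,150),(252,165),(188,218)])/4+[225,200],.091))
print('ora',atz(cb,np.array([(85,210)])/4+[250,165],.082))
```

```text
[[ 0.5828  0.2291  0.094 ]
 [ 0.5891  0.1656  0.116 ]
 [ 0.5955  0.1034  0.094 ]
 [ 0.6028  0.0399  0.094 ]
 [ 0.6096 -0.0231  0.094 ]]
[0.0638 0.0625 0.0639 0.0634]
[[ 0.5864  0.2289  0.094 ]
 [ 0.5898  0.1615  0.116 ]
 [ 0.5987  0.0977  0.094 ]
 [ 0.6041  0.0346  0.094 ]
 [ 0.6125 -0.0288  0.094 ]]
[0.0675 0.0644 0.0633 0.064 ]
rack [0.60361248 0.03756138 0.10295358] [[-0.3, 0.3], [-0.5, 0.2], [-1.1, -0.2], [-1.0, -0.5], [-1.2, -0.8], [-0.8, 0.3], [-0.7, -0.7], [-1.3, -0.3], [-0.7, -0.3], [-1.0, 0.2]]
loose [[ 0.42690016 -0.04879922  0.104     ]] [[ 0.42679504 -0.05352429  0.104     ]]
blk side [[ 0.585872   -0.06520117  0.091     ]
 [ 0.64625387 -0.06401187  0.091     ]
 [ 0.64755727 -0.09039334  0.091     ]
 [ 0.58744683 -0.09443851  0.091     ]]
blk scene [[ 0.64991024 -0.08421012  0.091     ]
 [ 0.59023171 -0.09008151  0.091     ]
 [ 0.5830899  -0.06451195  0.091     ]
 [ 0.64479372 -0.05517138  0.091     ]]
ora [[0.47519303 0.13427573 0.082     ]]
```

>>> servo_tool(commands="0 0 -0.103 0 0 0 0; 0 0 0 43 10 0 0; 0 0 0 43 11 0 0; 0 0 0 42 10 0 0; 0 0 0 0 0 0 0")

```text
time_s: 0.72
eef_pos: [0.5922, 0.1333, 0.2041]
eef_rot: [-0.001, 0.668, 0.744, -0.0]
wrist_force: [0.0, -0.3, 0.4]
opening: 0.001
grasp_force: 0.0
```

Run:
```python
from h import *
s=get_obs();print(s['time_s'],s['eef_pos'],s['eef_rot'],s['opening'])
c,im=snap('wrist','w0.png'); R=np.array(c['R']); print(c['fx'],-R.T@np.array(c['t']),R.round(2))
np.save('c_w0.npy',c,allow_pickle=True)
```

```text
0.725 [0.59219176 0.13330004 0.20405238] [-5.83197084e-04  6.68330644e-01  7.43864097e-01 -1.22173589e-04] 0.0014065904977544612
364.2357573673052 [0.582808   0.21114517 0.37345112] [[ 0.99  0.11 -0.  ]
 [ 0.1  -0.95  0.3 ]
 [ 0.03 -0.3  -0.95]]
```

View pics/w0.png

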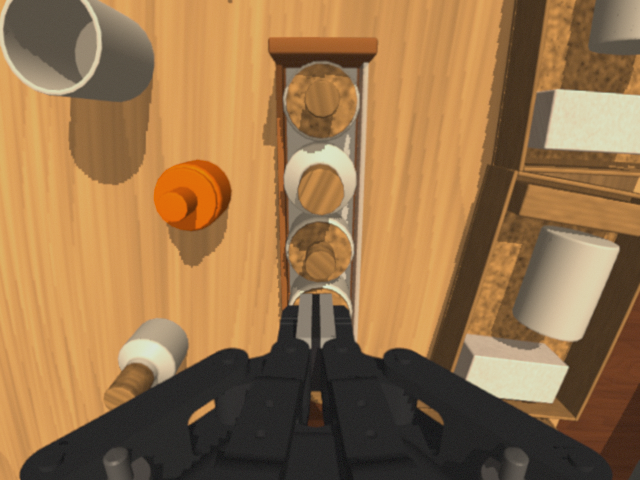

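Wrist view looking down the row: jar 1's knob is at (321,97), the twin's cork at (321,190), jar 3's knob at (320,263) and the loose cork near (125,388).

Run:
```python
from h import *
c=np.load('c_w0.npy',allow_pickle=True).item()
for uv,z in(((322,96),.094),((321,190),.116),((320,263),.094),((123,389),.104),((175,207),.082)): print(atz(c,[uv],z)[0].round(4))
# end wall inner edge top z=.08, ends
print(atz(c,[(269,54),(377,54)],.08).round(4), atz(c,[(269,40),(377,40)],.08).round(4))
print(proj(c,[[.5922,.1333,.2041]]))
```

```text
[0.5849 0.2322 0.094 ]
[0.5909 0.168  0.116 ]
[0.5974 0.1043 0.094 ]
[ 0.4302 -0.0351  0.104 ]
[0.474  0.1359 0.082 ]
[[0.5429 0.2585 0.08  ]
 [0.622  0.267  0.08  ]] [[0.5422 0.268  0.08  ]
 [0.6207 0.2764 0.08  ]]
[[318.22953361 287.00652006]]
```

>>> servo_tool(commands="0 0 0 0 2 50 0; 0 0 0 0 0 40 0; 0 0 0 0 0 20 0; 0 0 0 0 0 10 0; 0 0 0 0 0 10 0")

```text
time_s: 1.4
eef_pos: [0.5959, 0.1304, 0.0756]
eef_rot: [0.001, 0.67, 0.742, 0.001]
wrist_force: [0.1, 0.3, -0.2]
opening: 0.003
grasp_force: 0.0
```

>>> servo_tool(commands="0 0 0 -4 0 2 0; 0 0 0 -4 0 0 0; 0 0 0 -6 0 0 0; 0 0 0 -7 0 0 0; 0 0 0 -7 0 0 0")

```text
time_s: 2.02
eef_pos: [0.5977, 0.1023, 0.0729]
eef_rot: [0.0, 0.67, 0.743, 0.0]
wrist_force: [0.1, -0.7, 0.1]
opening: -0.002
grasp_force: 0.0
```

>>> servo_tool(commands="0 0 0 -7 0 0 0; 0 0 0 -7 0 0 0; 0 0 0 -7 0 0 0; 0 0 0 -7 0 0 0; 0 0 0 -7 0 0 0")

```text
time_s: 2.65
eef_pos: [0.6012, 0.0676, 0.0727]
eef_rot: [-0.0, 0.67, 0.743, -0.0]
wrist_force: [0.4, 0.6, 0.4]
opening: 0.005
grasp_force: 0.0
```

Run:
```python
from h import *
c,a=snap('scene','s1.png');c,b=snap('side','d1.png')
a=cv2.resize(a[200:350,225:395],None,fx=2.35,fy=2.35,interpolation=2);b=cv2.resize(b[165:315,250:420],None,fx=2.35,fy=2.35,interpolation=2)
cv2.imwrite('pics/z1.png',np.hstack([a,b]))
```

```text
(no output)
```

View pics/z1.png

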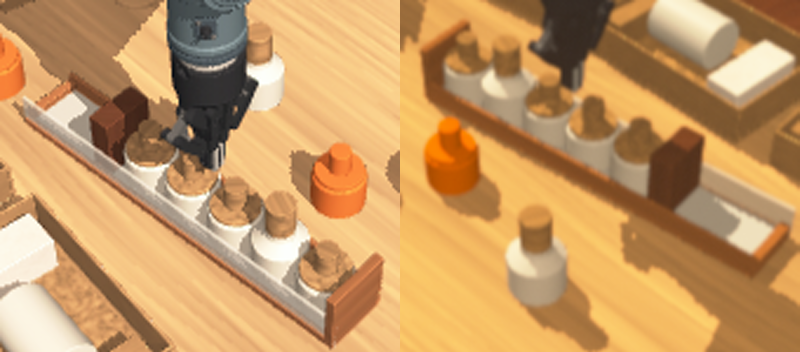

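Run:
```python
from h import *
s=get_obs();print(s['time_s'],s['eef_pos'],s['wrist_force'],s['q'])
ca,cb=calibration('scene'),calibration('side')
for z in (.0727,.095,.12): P=[[.6012,.0676,z]];print(z,proj(ca,P),proj(cb,P))
for n in('scene','side'):
    a=np.load(f'pics/{n}0.png.npy').astype(int);b=np.load('pics/'+('s1' if n=='scene' else 'd1')+'.png.npy').astype(int)
oa,da=ray(ca,[(316.5,270)]);ob,db=ray(cb,[(323,202)])
M=np.c_[da[0],-db[0]];k=np.linalg.lstsq(M,ob-oa,rcond=None)[0];print(oa+k[0]*da[0],ob+k[1]*db[0])
```

```text
2.75 [0.60129968 0.06727823 0.0726954 ] [-1.37601906  0.53861756  0.06401614] [-8.44450196e-02  3.91082468e-01  1.62863748e+00 -1.44789110e-04
  1.12178214e+00 -1.86661903e-01]
0.0727 [[315.23161278 276.87182717]] [[322.56813269 209.56295879]]
0.095 [[314.99471689 271.1875011 ]] [[322.59117571 203.20591985]]
0.12 [[314.72273811 264.66251512]] [[322.61776613 195.88346465]]
[0.59804141 0.06997491 0.09917974] [0.60168253 0.06655726 0.09947884]
```

>>> servo_tool(commands="0 0 0 0 0 -40 0; 0 0 0 21 0 -20 0; 0 0 0 21 0 0 0; 0 0 0 21 -2 0 0; 0 0 0 0 0 0 0")

```text
time_s: 3.38
eef_pos: [0.5909, 0.133, 0.131]
eef_rot: [-0.001, 0.669, 0.744, -0.001]
wrist_force: [0.5, -0.1, 0.8]
opening: 0.0
grasp_force: 0.0
```

Run:
```python
from h import *
s=get_obs();print(s['time_s'],s['eef_pos'],s['wrist_force'],s['opening']);p=s['eef_pos']
out=[]
for n in('scene','side'):
    c,im=snap(n,n+'2.png'); u=proj(c,[p])[0]; u2=proj(c,[p+np.array([0,0,.024])])[0]
    x0,y0=(u-[40,45]).astype(int); cr=cv2.resize(im[y0:y0+75,x0:x0+80],None,fx=5,fy=5,interpolation=2)
    for q,col in((u,(0,0,255)),(u2,(0,255,0))): cv2.circle(cr,tuple(((q-[x0,y0])*5).astype(int).tolist()),3,col,-1)
    print(n,x0,y0,u,u2); out.append(cr)
cv2.imwrite('pics/z2.png',np.hstack(out))
```

```text
3.375 [0.59091595 0.13296684 0.13100601] [ 0.49221764 -0.13183552  0.8496257 ] 0.0003458121525149392
scene 295 229 [335.20583121 274.32943818] [335.18962395 267.85536479]
side 262 138 [302.59205216 183.80482284] [302.33967821 176.52595097]
```

View pics/z2.png

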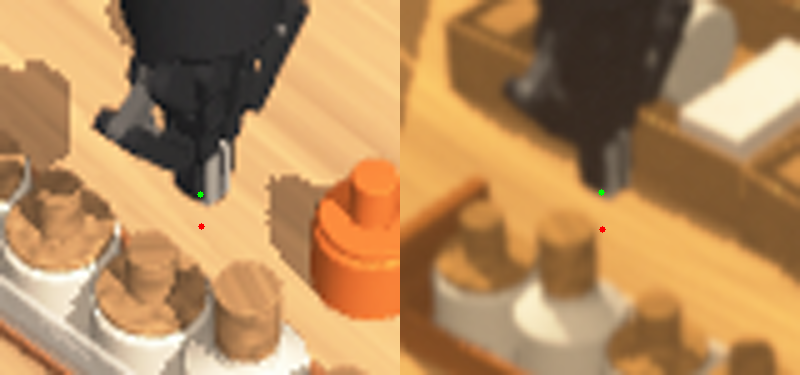

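The picture shows the real fingertips about 23 mm above the reported TCP: the green dot (+24 mm) sits on the tip, the red one (the reported TCP) below it. That's why the first sweep passed over the knobs. From here on I'll use true tip z = reported z + 0.023.

>>> servo_tool(commands="0 0 0 1 3 30 0; 0 0 0 0 0 25 0; 0 0 0 0 0 12 0; 0 0 0 0 0 8 0; 0 0 0 0 0 6 0")

```text
time_s: 4.1
eef_pos: [0.5961, 0.1316, 0.0519]
eef_rot: [0.0, 0.67, 0.742, 0.0]
wrist_force: [0.2, 0.1, 0.3]
opening: 0.007
grasp_force: 0.0
```

>>> servo_tool(commands="0 0 0 -4 0 0 0; 0 0 0 -4 0 0 0; 0 0 0 -4 0 0 0; 0 0 0 -4 0 0 0")

```text
time_s: 4.6
eef_pos: [0.5977, 0.1161, 0.0524]
eef_rot: [0.0, 0.67, 0.743, 0.001]
wrist_force: [-1.0, 3.2, 2.6]
opening: 0.001
grasp_force: 1.9
```

>>> servo_tool(commands="0 0 0 -6 0 0 0; 0 0 0 -7 0 0 0; 0 0 0 -7 0 0 0; 0 0 0 -7 0 0 0; 0 0 0 -7 0 0 0")

```text
time_s: 5.22
eef_pos: [0.6007, 0.0815, 0.0516]
eef_rot: [-0.0, 0.67, 0.743, -0.0]
wrist_force: [-0.3, 4.4, 3.0]
opening: 0.001
grasp_force: 2.0
```

>>> servo_tool(commands="0 0 0 -7 0 0 0; 0 0 0 -7 0 0 0; 0 0 0 -7 0 0 0; 0 0 0 -7 0 0 0; 0 0 0 -6 0 0 0")

```text
time_s: 5.85
eef_pos: [0.6042, 0.0478, 0.0517]
eef_rot: [-0.0, 0.67, 0.743, -0.0]
wrist_force: [-0.1, 3.8, 2.7]
opening: 0.004
grasp_force: 2.0
```

Run:
```python
from h import *
c,a=snap('scene','s3.png');c,b=snap('side','d3.png')
a=cv2.resize(a[200:350,225:395],None,fx=2.35,fy=2.35,interpolation=2);b=cv2.resize(b[165:315,250:420],None,fx=2.35,fy=2.35,interpolation=2)
cv2.imwrite('pics/z3.png',np.hstack([a,b]))
```

```text
(no output)
```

View pics/z3.png

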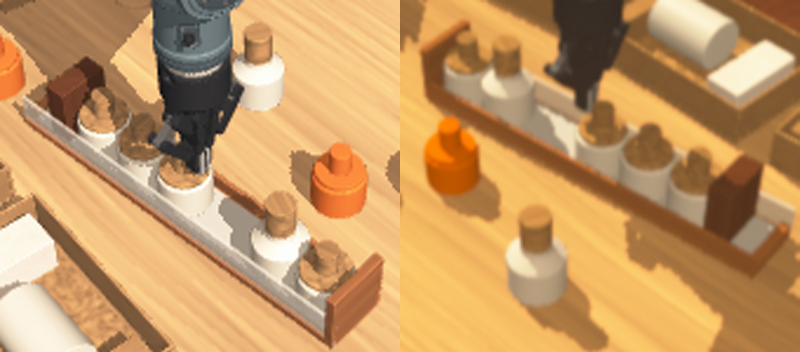

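The row is parted: jar 3 stands well clear of the twin, and the block sits near the open end. Next I'll lift out and go to look at the loose jar.

>>> servo_tool(commands="0 0 0 4 0 0 0; 0 0 0 0 0 -40 0; 0 0 0 0 0 -50 0; 0 0 0 0 0 -30 0; 0 0 0 -35 -47 0 1")

```text
time_s: 6.58
eef_pos: [0.564, 0.013, 0.1753]
eef_rot: [0.003, 0.668, 0.744, 0.002]
wrist_force: [-0.2, -1.3, -0.1]
opening: 0.195
grasp_force: 0.0
```

>>> servo_tool(commands="0 0 0 -35 -47 0 1; 0 0 0 -35 -47 0 1; 0 0 0 -34 -48 0 1; 0 0 0 0 0 0 1")

```text
time_s: 7.08
eef_pos: [0.4276, -0.1074, 0.1714]
eef_rot: [-0.0, 0.671, 0.741, -0.001]
wrist_force: [0.1, -0.0, 0.1]
opening: 1.0
grasp_force: 0.0
```

Run:
```python
from h import *
s=get_obs();print(s['time_s'],s['eef_pos'],s['wrist_force'],s['opening'])
c,im=snap('wrist','w4.png'); np.save('c_w4.npy',c,allow_pickle=True)
for n in('scene','side'): snap(n,n+'4.png')
cb=calibration('side');print(atz(cb,[(335.5,210)],.094))
```

```text
7.075 [ 0.4276265  -0.10738634  0.17137663] [ 0.08359135 -0.02834294  0.12220509] 0.9997835746698063
[[0.60566351 0.02425966 0.094     ]]
```

View pics/w4.png

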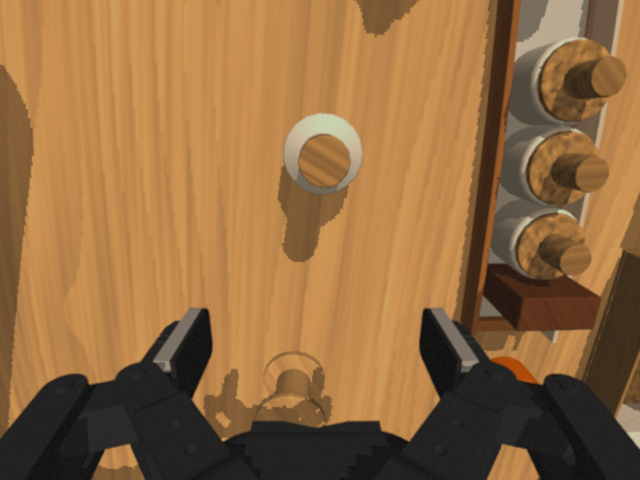

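The loose jar's cork top is centred near (325,160), with its body ring around (323,153). A clear object stands near (295,385).

Run:
```python
from h import *
c=np.load('c_w4.npy',allow_pickle=True).item()
p=get_obs()['eef_pos']; t=.103; u=np.array([-np.sin(t),np.cos(t)]);n=np.array([np.cos(t),np.sin(t)])
for nm,uv,z in(('loose',(325,160),.104),('loosebody',(323,152),.046),('clear',(292,410),.072),('clearbot',(294,368),.0)):
    P=atz(c,[uv],z)[0];d=P[:2]-p[:2];print(nm,P.round(4),'du',d@u,'dn',d@n)
for uv,z in(((608,76),.094),((589,173),.094),((574,258),.094)):print(atz(c,[uv],z)[0].round(4))
print('block outer top',atz(c,[(520,328),(602,297)],.091), 'inner',atz(c,[(487,265)],.091))
```

```text
loose [ 0.4266 -0.0499  0.104 ] du 0.05556968991695131 dn 0.0018284820346160936
loosebody [ 0.4263 -0.0489  0.046 ] du 0.05657337016204098 dn 0.0015916942323470048
clear [ 0.4211 -0.2799  0.072 ] du -0.17267150080582594 dn -0.027360117346475758
clearbot [ 0.4194 -0.2879  0.    ] du -0.1803820148505376 dn -0.029791790318531804
[0.6046 0.023  0.094 ]
[ 0.6102 -0.0399  0.094 ]
[ 0.6188 -0.1022  0.094 ]
block outer top [[ 0.59559111 -0.16524476  0.091     ]
 [ 0.65555792 -0.13275898  0.091     ]] inner [[ 0.55510504 -0.1148776   0.091     ]]
```

>>> servo_tool(commands="0 0 0 28 1 0 1; 0 0 0 28 1 0 1; 0 0 0 0 0 40 1; 0 0 0 0 0 40 1; 0 0 0 0 0 20 1")

```text
time_s: 7.85
eef_pos: [0.4257, -0.0477, 0.0695]
eef_rot: [-0.001, 0.669, 0.744, -0.001]
wrist_force: [-0.3, 0.0, 0.1]
opening: 1.001
grasp_force: 0.0
```

>>> servo_tool(commands="0 0 0 0 0 18 1; 0 0 0 0 0 14 1; 0 0 0 0 0 0 0.6; 0 0 0 0 0 0 0; 0 0 0 0 0 0 0")

```text
time_s: 8.48
eef_pos: [0.4272, -0.0498, 0.0405]
eef_rot: [0.001, 0.67, 0.743, 0.0]
wrist_force: [2.8, 2.4, 11.1]
opening: 0.386
grasp_force: 59.9
```

>>> servo_tool(commands="0 0 0 0 0 -20 0; 0 0 0 0 0 -40 0; 0 0 0 0 0 -40 0; 0 0 0 0 0 -30 0; 0 0 0 0 0 0 0")

```text
time_s: 9.1
eef_pos: [0.428, -0.0503, 0.172]
eef_rot: [0.003, 0.67, 0.743, 0.001]
wrist_force: [0.1, -0.1, -3.4]
opening: 0.385
grasp_force: 60.4
```

Run:
```python
from h import *
im=np.load('pics/w0.png.npy'); c=np.load('c_w0.npy',allow_pickle=True).item()
for r in (217,226,148):
    print(r); print(' '.join(f"{x}:{im[r,x,0]},{im[r,x,1]},{im[r,x,2]}" for x in list(range(272,294))+list(range(346,370))))
# predicted pixel columns for rack line x0 at y
y=.139
for xm in (.5925,.5935,.5945):
    n=np.array([np.cos(.103),np.sin(.103)])
    P=lambda a,z:[*(np.array([xm,y])+a*n),z]
    print(xm,proj(c,[P(-.0405,.03),P(-.0345,.03),P(-.0345,.012),P(.0345,.012),P(.0345,.045),P(.0385,.045)]).round(1).tolist())
s=get_obs();print(s['time_s'],s['eef_pos'],s['wrist_force'],s['opening'],s['grasp_force'])
```

```text
217
272:89,153,215 273:89,152,214 274:89,151,213 275:86,148,206 276:81,139,194 277:62,105,145 278:53,89,126 279:43,87,139 280:47,99,166 281:45,100,169 282:46,98,167 283:44,99,167 284:43,89,151 285:34,59,96 286:32,55,91 287:42,72,117 288:71,96,129 289:102,120,135 290:107,124,135 291:104,123,135 292:108,125,137 293:108,125,138 346:150,178,197 347:122,142,155 348:103,122,133 349:105,124,136 350:105,124,136 351:100,120,134 352:79,102,127 353:49,76,115 354:52,75,111 355:64,84,110 356:66,87,112 357:84,106,132 358:120,151,181 359:142,175,207 360:145,182,212 361:145,184,215 362:127,170,210 363:92,147,199 364:80,141,194 365:78,137,191 366:77,137,191 367:78,135,190 368:81,138,193 369:84,144,201
226
272:87,153,214 273:85,150,211 274:82,143,200 275:68,116,162 276:55,95,131 277:56,93,127 278:56,90,127 279:47,85,130 280:49,99,163 281:49,100,168 282:43,96,167 283:44,98,167 284:43,92,157 285:33,67,111 286:27,54,88 287:39,74,119 288:63,89,127 289:101,119,135 290:102,120,131 291:86,101,110 292:76,89,99 293:77,90,101 346:121,144,160 347:116,138,153 348:109,128,141 349:108,125,137 350:105,124,135 351:99
[... 705 characters left out ...]
352:108,126,138 353:107,126,137 354:95,113,131 355:53,77,114 356:45,69,106 357:57,75,97 358:62,78,99 359:70,89,115 360:96,119,145 361:128,159,188 362:145,179,207 363:154,189,217 364:148,185,216 365:123,167,208 366:90,145,196 367:78,137,192 368:79,136,192 369:79,135,191
0.5925 [[276.0, 204.7], [282.2, 204.7], [283.8, 201.0], [352.3, 201.2], [355.7, 208.4], [360.0, 208.4]]
0.5935 [[277.0, 204.8], [283.3, 204.9], [284.8, 201.1], [353.3, 201.3], [356.8, 208.5], [361.1, 208.5]]
0.5945 [[278.1, 204.9], [284.3, 205.0], [285.8, 201.2], [354.3, 201.4], [357.9, 208.6], [362.2, 208.6]]
9.1 [ 0.42803893 -0.05028564  0.17203438] [ 0.09847586 -0.08663176 -3.37488448] 0.38492249883042884 60.410674810409546
```

>>> servo_tool(commands="0 0 0 30 44 0 0; 0 0 0 32 46 0 0; 0 0 0 32 47 0 0; 0 0 0 32 47 0 0; 0 0 0 0 0 0 0")

```text
time_s: 9.72
eef_pos: [0.5969, 0.0972, 0.166]
eef_rot: [-0.002, 0.669, 0.744, -0.001]
wrist_force: [0.3, -0.9, -3.6]
opening: 0.385
grasp_force: 61.5
```

>>> servo_tool(commands="0 0 0 0 0 0 0; 0 0 0 0 0 0 0")

```text
time_s: 9.98
eef_pos: [0.5953, 0.094, 0.1689]
eef_rot: [-0.001, 0.67, 0.742, -0.001]
wrist_force: [-0.0, 0.0, -2.1]
opening: 0.384
grasp_force: 61.5
```

Run:
```python
from h import *
s=get_obs();p=np.array(s['eef_pos']);print(s['time_s'],p,s['eef_rot'],s['wrist_force'],s['grasp_force'])
d=np.array([.598,.0945])-p[:2];t=.103;print('du',d@[-np.sin(t),np.cos(t)],'dn',d@[np.cos(t),np.sin(t)])
c,im=snap('wrist','w5.png');np.save('c_w5.npy',c,allow_pickle=True)
for n in('scene','side'): snap(n,n+'5.png')
```

```text
9.975 [0.59528091 0.0939627  0.16887223] [-5.18960613e-04  6.70121018e-01  7.42251460e-01 -5.67906123e-04] [-0.02307011  0.03558582 -2.12009778] 61.47266149520874
du 0.0002548858879526033 dn 0.0027599203341872767
```

>>> servo_tool(commands="0 0 0 0 2.5 0 0; 0 0 0 0 0 40 0; 0 0 0 0 0 35 0; 0 0 0 0 0 0 0; 0 0 0 0 0 0 0")

```text
time_s: 10.75
eef_pos: [0.6, 0.0948, 0.0963]
eef_rot: [0.001, 0.67, 0.743, 0.001]
wrist_force: [0.4, -0.2, -2.4]
opening: 0.381
grasp_force: 61.2
```

Run:
```python
from h import *
P=[]
for i in range(4):
    s=get_obs();P.append(s['eef_pos']);c,im=snap('wrist','w6.png')
p=np.mean(P,0);print(np.array(P).round(4),s['wrist_force'],s['time_s'])
d=np.array([.598,.0945])-p[:2];t=.103;print('du',d@[-np.sin(t),np.cos(t)],'dn',d@[np.cos(t),np.sin(t)])
ca,a=snap('scene','s6.png');cb,b=snap('side','d6.png')
a=cv2.resize(a[210:335,275:400],None,fx=3.2,fy=3.2,interpolation=2);b=cv2.resize(b[165:290,250:375],None,fx=3.2,fy=3.2,interpolation=2)
cv2.imwrite('pics/z6.png',np.hstack([a,b]))
```

```text
[[0.6    0.0948 0.0963]
 [0.6005 0.0949 0.0968]
 [0.6006 0.0949 0.097 ]
 [0.6005 0.0949 0.0969]] [-0.55489589 -0.0554167  -2.45899615] 10.9
du -0.00013261065080785636 dn -0.002405673725505047
```

>>> servo_tool(commands="0 0 0 0 -2 0 0; 0 0 0 0 0 6 0; 0 0 0 0 0 6 0; 0 0 0 0 0 5 0; 0 0 0 0 0 0 0")

```text
time_s: 11.68
eef_pos: [0.5963, 0.0948, 0.0768]
eef_rot: [-0.001, 0.67, 0.743, -0.001]
wrist_force: [-0.4, -0.2, -2.9]
opening: 0.385
grasp_force: 61.3
```

>>> servo_tool(commands="0 0 0 0 0 4 0; 0 0 0 0 0 4 0; 0 0 0 0 0 0 0")

```text
time_s: 12.05
eef_pos: [0.5974, 0.0947, 0.0703]
eef_rot: [0.0, 0.67, 0.743, 0.0]
wrist_force: [-1.0, -0.2, 2.3]
opening: 0.383
grasp_force: 61.9
```

Run:
```python
from h import *
for i in range(3):
    s=get_obs();c,im=snap('wrist','w7.png');print(np.array(s['eef_pos']).round(4),np.array(s['wrist_force']).round(1))
```

```text
[0.5974 0.0947 0.0703] [-1.  -0.2  2.3]
[0.5974 0.0947 0.0703] [-0.5 -0.3  2.3]
[0.5974 0.0948 0.0703] [ 0.2 -0.3  2.3]
```

Contact came at underside z of about 0.030, which is the front lip's height. So the jar needs to go a little towards +x.

>>> servo_tool(commands="0 0 0 0 0 -2 0; 0 0 0 0 1.5 0 0; 0 0 0 0 0 3 0; 0 0 0 0 0 4 0; 0 0 0 0 0 0 0")

```text
time_s: 12.82
eef_pos: [0.5981, 0.0949, 0.064]
eef_rot: [-0.0, 0.67, 0.743, -0.0]
wrist_force: [1.1, 0.4, -3.2]
opening: 0.382
grasp_force: 61.5
```

>>> servo_tool(commands="0 0 0 0 0 4 0; 0 0 0 0 0 4 0; 0 0 0 0 0 2 0; 0 0 0 0 0 0 0")

```text
time_s: 13.32
eef_pos: [0.5982, 0.0949, 0.0544]
eef_rot: [-0.0, 0.67, 0.743, -0.0]
wrist_force: [-1.2, -0.0, -2.7]
opening: 0.387
grasp_force: 61.5
```

>>> servo_tool(commands="0 0 0 0 0 1 0; 0 0 0 0 0 1 0; 0 0 0 0 0 0 0")

```text
time_s: 13.7
eef_pos: [0.5984, 0.0949, 0.0527]
eef_rot: [0.0, 0.67, 0.743, 0.0]
wrist_force: [-0.1, 0.5, -3.2]
opening: 0.385
grasp_force: 61.9
```

>>> servo_tool(commands="0 0 0 0 0 1 0; 0 0 0 0 0 1 0; 0 0 0 0 0 0 0")

```text
time_s: 14.08
eef_pos: [0.5993, 0.0949, 0.0526]
eef_rot: [0.001, 0.67, 0.743, 0.0]
wrist_force: [-3.1, 0.2, 8.5]
opening: 0.378
grasp_force: 62.9
```

>>> servo_tool(commands="0 0 0 0 0 -1 0; 0 0 0 0 0 0 0.5; 0 0 0 0 0 0 0.8; 0 0 0 0 0 0 0.8; 0 0 0 0 0 -20 0.8")

```text
time_s: 14.7
eef_pos: [0.5967, 0.0949, 0.0705]
eef_rot: [-0.002, 0.67, 0.743, -0.001]
wrist_force: [0.3, -0.2, -0.1]
opening: 0.8
grasp_force: 0.0
```

>>> servo_tool(commands="0 0 0 0 0 -40 0.8; 0 0 0 0 0 -50 0.5; 0 0 0 -50 0 -10 0; 0 0 0 -60 0 0 0; 0 0 0 -60 0 0 0")

```text
time_s: 15.32
eef_pos: [0.6166, -0.0757, 0.174]
eef_rot: [0.001, 0.669, 0.743, 0.001]
wrist_force: [0.7, -0.1, -0.7]
opening: -0.001
grasp_force: 0.0
```

Run:
```python
from h import *
from scipy import ndimage
out=[]
for n in('scene','side'):
    c=calibration(n);im=np.load(f'pics/{n}0.png.npy');h=cv2.cvtColor(im,cv2.COLOR_BGR2HSV)
    m=((h[...,0]<15)&(h[...,1]>225)&(h[...,2]>190)).astype(np.uint8)
    k,l,st,ce=cv2.connectedComponentsWithStats(m)
    for i in range(1,k):
        if st[i,4]>150: print(n,st[i],ce[i],atz(c,[ce[i]],.035)[0].round(3))
# block top in latest images
c,a=snap('scene','s8.png');c2,b=snap('side','d8.png')
c,im=snap('wrist','w8.png');np.save('c_w8.npy',c,allow_pickle=True)
s=get_obs();print(s['time_s'],s['eef_pos'])
a=a[215:340,235:395];b=b[170:295,250:410]
cv2.imwrite('pics/z8.png',np.vstack([np.hstack([cv2.resize(a,(400,312),interpolation=2),cv2.resize(b,(400,312),interpolation=2)]),np.hstack([cv2.resize(im,(380,285)),np.zeros((285,420,3),np.uint8)])]))
```

```text
side [427 264  27  21 219] [441.05022831 275.58447489] [ 0.656 -0.283  0.035]
15.475 [ 0.61632292 -0.07745178  0.17320993]
```

View pics/z8.png

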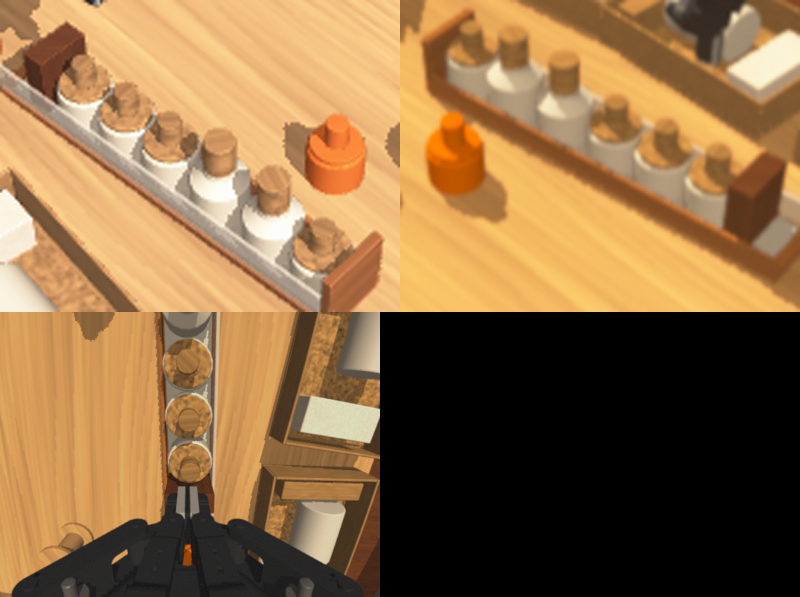

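The loose jar stands upright beside its twin, all six are upright, and small gaps remain. Next I'll push the block back from its outer side.

>>> servo_tool(commands="0 0 0 -60 -2 0 0; 0 0 0 -61 -2 0 0; 0 0 0 0 0 0 0; 0 0 0 0 0 50 0; 0 0 0 0 0 30 0")

```text
time_s: 16.1
eef_pos: [0.6237, -0.1925, 0.0904]
eef_rot: [-0.001, 0.669, 0.743, 0.0]
wrist_force: [0.7, -0.4, 0.4]
opening: 0.004
grasp_force: 0.0
```

>>> servo_tool(commands="0 0 0 0 0 30 0; 0 0 0 0 0 18 0; 0 0 0 0 0 8 0; 0 0 0 0 0 0 0")

```text
time_s: 16.6
eef_pos: [0.6246, -0.1945, 0.036]
eef_rot: [0.0, 0.67, 0.743, 0.0]
wrist_force: [0.2, 0.6, -0.0]
opening: -0.004
grasp_force: 0.0
```

>>> servo_tool(commands="0 0 0 4 0 0 0; 0 0 0 4 0 0 0; 0 0 0 4 0 0 0; 0 0 0 4 0 0 0; 0 0 0 4 0 0 0")

```text
time_s: 17.23
eef_pos: [0.6224, -0.1754, 0.0359]
eef_rot: [0.001, 0.67, 0.743, -0.0]
wrist_force: [-0.5, -3.0, -0.8]
opening: -0.0
grasp_force: 1.7
```

>>> servo_tool(commands="0 0 0 2 0 0 0; 0 0 0 2 0 0 0; 0 0 0 2 0 0 0")

```text
time_s: 17.6
eef_pos: [0.6218, -0.1695, 0.0359]
eef_rot: [0.0, 0.67, 0.742, -0.0]
wrist_force: [0.1, -4.5, 1.5]
opening: 0.0
grasp_force: 2.0
```

>>> servo_tool(commands="0 0 0 2 0 0 0; 0 0 0 2 0 0 0; 0 0 0 2 0 0 0")

```text
time_s: 17.98
eef_pos: [0.6211, -0.1632, 0.0358]
eef_rot: [0.0, 0.67, 0.743, -0.0]
wrist_force: [-0.1, -4.3, 1.2]
opening: 0.003
grasp_force: 2.0
```

>>> servo_tool(commands="0 0 0 2 0 0 0; 0 0 0 2 0 0 0")

```text
time_s: 18.23
eef_pos: [0.6209, -0.1604, 0.0359]
eef_rot: [0.001, 0.67, 0.743, -0.001]
wrist_force: [-0.6, -12.4, -0.6]
opening: 0.001
grasp_force: 6.2
```

>>> servo_tool(commands="0 0 0 1 0 0 0; 0 0 0 0 0 0 0")

```text
time_s: 18.48
eef_pos: [0.6209, -0.1604, 0.0359]
eef_rot: [0.002, 0.67, 0.742, -0.001]
wrist_force: [-0.8, -10.8, -1.4]
opening: 0.0
grasp_force: 5.8
```

>>> servo_tool(commands="0 0 0 -4 0 0 0; 0 0 0 -10 0 0 0; 0 0 0 0 0 -40 0; 0 0 0 0 0 -50 0; 0 0 0 -20 -40 -20 0")

```text
time_s: 19.1
eef_pos: [0.5871, -0.1958, 0.1493]
eef_rot: [0.003, 0.669, 0.744, 0.001]
wrist_force: [-0.0, -0.9, -0.5]
opening: 0.003
grasp_force: 0.0
```

>>> servo_tool(commands="0 0 0 0 -50 0 0; 0 0 0 0 0 0 0")

```text
time_s: 19.35
eef_pos: [0.5313, -0.2006, 0.1449]
eef_rot: [-0.002, 0.67, 0.742, -0.0]
wrist_force: [0.7, 1.2, 0.2]
opening: -0.001
grasp_force: 0.0
```

Run:
```python
from h import *
# expected model: six packed jars, block joint .0615; compare dark-block pixels for model search over joint
def mask(im): 
    h=im.astype(int); return (h.sum(2)<190)&(h[...,2]>h[...,0]+12)
t=.103;u=np.array([-np.sin(t),np.cos(t)]);n=np.array([np.cos(t),np.sin(t)]);o=np.array([.6036,.0376])
s=get_obs();print(s['time_s'],s['eef_pos'])
for nm in('scene','side'):
    r=[]
    for f in(None,nm+'0.png'):
        if f is None: c,im=snap(nm,nm+'9.png')
        else: im=np.load('pics/'+f+'.npy')
        def roi(j):
            P=[[*(o+a*n+y*u),z] for a in(-.033,.033) for y in(-.0975-j,-.1275-j) for z in(.05,.091)]
            m=np.zeros(im.shape[:2],np.uint8);cv2.fillConvexPoly(m,cv2.convexHull(proj(c,P).astype(np.float32)).astype(int),1);return m
        M=mask(im);js=np.arange(-.01,.1,.001);sc=[ (M[(k:=roi(j))>0]).mean() for j in js]
        best=np.array(sc)>max(sc)-.02; r.append((round(js[best].mean(),4),round(max(sc),2)))
    print(nm,'now,start',r)
```

```text
19.35 [ 0.53127514 -0.20055087  0.14489589]
scene now,start [(np.float64(0.0595), np.float64(0.16)), (np.float64(-0.0004), np.float64(0.16))]
side now,start [(np.float64(0.067), np.float64(0.64)), (np.float64(0.0152), np.float64(0.55))]
```

```bash
python3 -c "
from bench import *
print(hand_in())"
```

```text
the job is handed in; nothing more can be done
None
```

The job is handed in, but the verdict wasn't shown: the loose slim-necked jar stands upright next to its twin, and I pushed the end block back until the packed row stopped it, with the camera reading it at about 0.060–0.067 m, inside the 0.057–0.070 limit.

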